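# Hold the creep tester's lever level in its clevis for the pin

## Task

Pick up the loading lever of the creep tester by the one point of its bar where it balances with the sliding weight as it is now clamped, carry it about level to the tester, and bring its bored eye between the two cheeks of the clevis, in line with their holes and with the bar level and straight out over the test cell, so that a colleague can push the pivot pin through. Finish while still holding it there in the gripper, the lever touching nothing else. Do not knock the tester, and leave everything else where it stands.

Things in the scene. Friction and masses are not known exactly. Their poses are not given: they have to be found in the camera images.
- lever: Loading lever: straight aluminium bar lying on edge on the bench, 405 mm long, 12 mm thick, 34 mm tall. Origin: centre of the 16 mm hole in the round eye (34 mm across, 18 mm thick) at one end, 17 mm above the underside. x along the bar from the eye to the other end, y along the hole's axis, z up. Bare for gripping from x = 20 mm to the sliding weight.
- poise (a joint): Where the sliding weight is clamped on the lever, in m (0 to 0.06): its middle is at x = 305 mm + this value in the lever's frame. It does not slip. The bar is smooth: gripped well away from the balance point it swings down. Bar and weight together balance at x = 249 mm + 0.475 times this value (bare bar: 0.42 kg, centre of mass at x = 198 mm; weight 0.38 kg).
- poise_mid (a point): Middle of the sliding weight, on the bar's centre line: a plain steel block straddling the bar, 36 mm along the bar and 41 mm across, from level with the bar's underside to 44 mm above it, with a black clamp knob (20 mm across) on top, up to 62 mm above the underside.
- bar_end (a point): Hanger pin at the lever's other end: a 10 mm steel pin, 44 mm long, through the bar at x = 393 mm in the lever's frame. This point is its middle.
- stand: Creep tester, dark blue-green, bolted to the bench; place and heading vary. Origin on the bench straight below the pivot; x runs level from the pivot over the test cell, the way the lever must point; y along the clevis holes' axis; z up. Base plate x -55 to 185 mm, y -70 to 70 mm, 16 mm thick. At x = 0 a post 50 x 52 mm up to z = 135 mm carries the clevis.
- pivot (a point): Centre of the clevis, on the axis of its 16 mm holes, 185 mm above the bench; axes as the stand's. The lever's origin belongs here, the two x axes alike. The cheeks are 44 mm wide along x, 12 mm thick, 28 mm apart (y -14 to 14 mm), up to 21 mm above this point; the gap is open at the top and both ends. The pin's tapered nose still enters with the holes 5 mm out of line.
- load_button (a point): Top of the test cell on the stand, at x = 110 mm, 148 mm above the bench: a steel button 18 mm across on a 48 mm load cell (top at 133 mm), above an asphalt core 100 mm across between steel plates (108 mm across, top at 105 mm). The lever's underside, in place, is 20 mm above this point.
- pin: Steel pivot pin, 16 mm thick, 78 mm tall, standing on its 28 mm head on the stand's base plate beside the post. Origin under the head. To be left alone.
- core_a: Loose asphalt core, dark cylinder 100 mm across, 63 mm tall. Origin under its centre. To be left alone.
- core_b: A second core just like it. To be left alone.
- disc: Brass weight, 84 mm across, 21 mm tall. Origin under its centre. To be left alone.
- level: Small aluminium spirit level, 160 x 22 x 42 mm tall. Origin under its centre. To be left alone.
- spanner: Steel spanner, 180 mm long, lying flat. To be left alone.
- brush: Hand brush, 180 mm long, lying flat. To be left alone.
- hanger: Weight hanger with two small brass weights: foot 60 mm across, thin rod and hook up to 171 mm. Origin under its foot. To be left alone.

How it is judged:
On the way:
1. the lever is lifted clear of the bench at its balance point and hangs about level (height (world z) of lever above 0.05 m and contact force between the fingers and lever above 2 N and ((value of joint poise below 0.02 m and x of the grasp point in the frame of lever between 0.2287 and 0.2787 m) or (value of joint poise between 0.02 and 0.04 m and x of the grasp point in the frame of lever between 0.2382 and 0.2883 m) or (value of joint poise above 0.04 m and x of the grasp point in the frame of lever between 0.2477 and 0.2978 m)) and angle between lever's own z axis and vertical below 0.12 rad), for 0.2 s.
At the end, for the whole second after the job is handed in: The gripper holds the lever within 20 mm of its balance point; the eye's centre is within 6 mm of the pivot along each axis, the bar level within 3.4 degrees and within 4.5 degrees of the stand's x, pointing over the test cell; it is still and touches no part of the tester (x of lever in the frame of pivot between -0.006 and 0.006 m and z of lever in the frame of pivot between -0.006 and 0.006 m and y of lever in the frame of pivot between -0.006 and 0.006 m and x of poise_mid in the frame of pivot above 0.2 m and angle between the x axis of lever and the x axis of pivot, either way round below 0.08 rad and angle between lever's own z axis and vertical below 0.06 rad and contact force between the fingers and lever above 2 N and ((value of joint poise below 0.02 m and x of the grasp point in the frame of lever between 0.2287 and 0.2787 m) or (value of joint poise between 0.02 and 0.04 m and x of the grasp point in the frame of lever between 0.2382 and 0.2883 m) or (value of joint poise above 0.04 m and x of the grasp point in the frame of lever between 0.2477 and 0.2978 m)) and contact force between lever and stand below 0.5 N and linear speed of lever below 0.03 m/s and angular speed of lever below 0.15 rad/s); the arm keeps its last pose, push and grip.
It fails at once if the lever tips or swings more than about 14 degrees (angle between lever's own z axis and vertical above 0.25 rad).
It fails at once if the lever or the robot knocks the tester (more than 15 N) (contact force between any of lever, the arm, the fingers and stand above 15 N).
It fails at once if something else on the bench is moved by more than 25 mm (distance of any of pin, core_a, core_b, disc, level, spanner, brush, hanger from where it was at the start of the episode above 0.025 m).
It also fails if it takes over 42 s, if anything falls off the work surface, if the arm or the gripper's body presses on something with over 40 N, if the wrist force passes 120 N, or if a joint passes its speed limit or range.

## Robot

A 6-joint arm with a two-finger parallel gripper is mounted at the origin on the work surface. World frame = base frame: x ahead of the robot, y to its left, z up, the work surface at z = 0. Lengths are in m, angles in rad, forces in N, time in s.
With the tool pointing down it reaches from about 0.375 to 0.825 m from the base axis. Payload 5.5 kg.
Tool frame: the origin (TCP) lies between the finger pads; the fingertips stand arm.tips_ahead ahead of it and the grasp point (between the pads) lies 6 mm ahead of it (arm.tips_ahead is the distance from the TCP to the fingertips, in m); x points along the fingers, z is the direction in which the jaws open and shut, and the axes are right-handed (so a half turn about x gives the same grasp; the last joint's range is limited). The gripper opens to 85 mm and grips with 20 to 120 N. Pads are 22 mm wide; open, the fingers measure 114 mm over their backs; the gripper's body (76 mm by 85 mm) begins 54 mm behind the grasp point. The pads swing forward as they close: fully open they stand 13 mm farther back than shut.
Start: joints at [-1.227, 0.314, -0.047, 1.21, 0, 1.571], TCP at [0.202, -0.565, 0.256] pointing down, gripper open.
Joint ranges: [-2.67, 2.67], [-0.69, 1.73], [-1.03, 1.25], [-2.08, 2.16], [-1.42, 1.45], [-3.14, 3.14]. Speed limits (rad/s): [2.39, 2.39, 3.01, 3.14, 3.14, 3.14].

## Interface

Orientations are given as a unit quaternion [w, x, y, z].
In Python, from station import arm gives the robot as it stands.
- The arm moves only by the tool jog_arm, never from a script. Its argument "commands" is a list of rows, each a list of 3 entries, a list of its own where there are three numbers: the gripper's target within -1 to 1 (shut at 1, half-way at 0, fully open at -1), then the shift along the world's x, y, z in m, then the turn, a rotation vector about the world's x, y, z in units of 8 degrees (1.0 is 8 degrees). A call has 1 to 8 rows; each row is the pose to reach, as a shift and turn from the pose commanded when the call began; what a row does not reach only later rows make up. A row lasts 1/8 s, in which the tool goes at most 62.5 mm and 10.7 degrees, less where a joint would pass 70% of its speed; a pose out of reach is approached as far as the arm can. A call with a gripper value outside its range is refused whole. The fingers move at their own pace and stop on an object; the grip force is fixed at half the most. Time passes only in rows, so rows that repeat a pose let the fingers close. It gives the time, the measured TCP pose, the force and the opening at its end, in the units of the state.
- arm.get_obs(): the state, without advancing time (a new reading comes with each control period).
- arm.get_image(name): name is "scene" or "top" or "wrist"; returns a dict with "img" (480x640x3 uint8, red, green, blue), "depth" (480x640 float32, m along the optical axis (not along the pixel's ray), 0 where there is no reading), "fov_y" (degrees; the focal length in pixels is half the picture's height over the tangent of half this angle, whatever the lens; pixels are square), "cx", "cy" (the principal point, pixels), "extrinsics" (4x4, takes a point from camera to world coordinates). Camera axes: x right, y up, looking along -z (the intrinsics and any distortion apply to the point x, -y, -z); pixel columns grow to the right and rows downward; lengths in m; the calibration is good to about 2 mm. The wrist camera is an equidistant fisheye: a pixel r from the principal point sees the ray r / f radians off the axis. A picture is of the moment at which its call begins.
- arm.finish_job(): hands the job in, once; it reports no verdict.
The state is a dict: "t": time; "joints": joint angles; "qd": joint speeds; "joint_torque": joint torques, N m; "ee_pos": TCP position; "tool_rot": TCP orientation; "ft_force": force on the tool from outside, world axes, zero at the start; "moment": the same for the moment, N m; "width": finger opening in m.
Only numpy, scipy, OpenCV 4.12 (cv2) and the standard library are available. Lean on these libraries where they do the work, as an engineer would, in place of code of your own. Each camera call takes 0.05 s, during which the arm holds its last target. There are 200 camera calls.

## Working session

There is one attempt and no reset: what is moved stays moved. The work goes in short steps, Python scripts to look and compute and a tool call to move; the robot and the scene stay as the last step left them, time stands still between calls to the robot, and variables do not carry over. Pictures are saved under pics/ and viewed, about 8 in all and at most 12, crops included, and the job is handed in when it is done.

Besides the shell and the picture viewer there is one more tool, called after "Call:" as name(argument=value, ...), one argument or row to a line, values as JSON. jog_arm: Moves the arm, as the interface text tells. Its arguments: {"type":"object","properties":{"commands":{"type":"array","items":{"type":"array"}}},"required":["commands"]}

```bash
ls; mkdir -p pics; cat > h.py <<'E'
import numpy as np, cv2
from station import arm
def grab(name,tag):
    d=arm.get_image(name); np.savez(f'pics/{tag}.npz',**{k:np.array(v) for k,v in d.items()})
    cv2.imwrite(f'pics/{tag}.png',d['img'][:,:,::-1]); return d
def load(tag): return dict(np.load(f'pics/{tag}.npz'))
def pts(d,fish=False):
    h,w=d['depth'].shape; f=h/2/np.tan(np.radians(float(d['fov_y']))/2)
    v,u=np.mgrid[0:h,0:w].astype(float); x=(u-d['cx'])/f; y=(v-d['cy'])/f
    if fish:
        r=np.hypot(x,y); s=np.where(r>1e-9,np.tan(np.minimum(r,1.5))/np.maximum(r,1e-9),1); x=x*s;y=y*s
    z=d['depth']; P=np.stack([x*z,-y*z,-z,np.ones_like(z)],-1)
    return (P@np.array(d['extrinsics']).T)[...,:3]
E
python3 - <<'E'
from h import *
for n in('scene','top'): d=grab(n,n+'0'); print(d['extrinsics'],d['fov_y'],d['cx'],d['cy'])
print(arm.get_obs(),arm.tips_ahead)
E
```

```text
pics
[[ 0.36540438 -0.59273524  0.71773573  1.34455957]
 [ 0.9308412   0.22954395 -0.2843312  -0.32761956]
 [ 0.00378123  0.77199385  0.63561875  0.8646202 ]
 [ 0.          0.          0.          1.        ]] 48.58416313312903 305.2949855106387 239.29481819089833
[[ 0.00950266  0.98963208 -0.14331104  0.33173574]
 [-0.99973325  0.01241956  0.01947279  0.00818341]
 [ 0.02105075  0.14308777  0.98948611  1.43866229]
 [ 0.          0.          0.          1.        ]] 48.980423005931016 321.8450849395952 234.8925057570773
{'t': 0.1, 'joints': array([-1.22699365e+00,  3.14163156e-01, -4.79612066e-02,  1.21018728e+00,
        1.73074378e-05,  1.57079881e+00]), 'qd': array([ 0.00021042, -0.00030189,  0.00295388, -0.00016872, -0.00094526,
        0.00107088]), 'joint_torque': array([-6.34410753e-04, -5.40766025e+01,  3.40542305e+01,  1.11241886e-02,
       -1.67416852e-05,  1.48274046e-05]), 'ee_pos': array([ 0.20208912, -0.56444567,  0.25552388]), 'tool_rot': array([ 0.57772344,  0.40741672,  0.57859249, -0.40678983]), 'ft_force': array([-0.1894907 , -0.93631169, -0.1613752 ]), 'moment': array([0.05108483, 0.04326395, 0.02728327]), 'width': 0.08493395307811043} 0.025
```

View pics/top0.png

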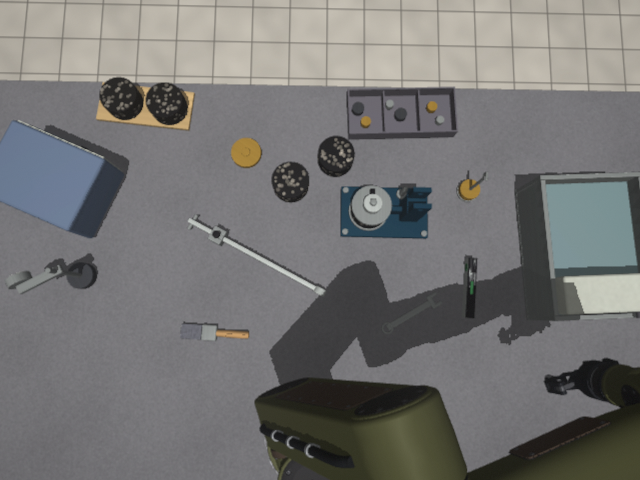

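View pics/scene0.png

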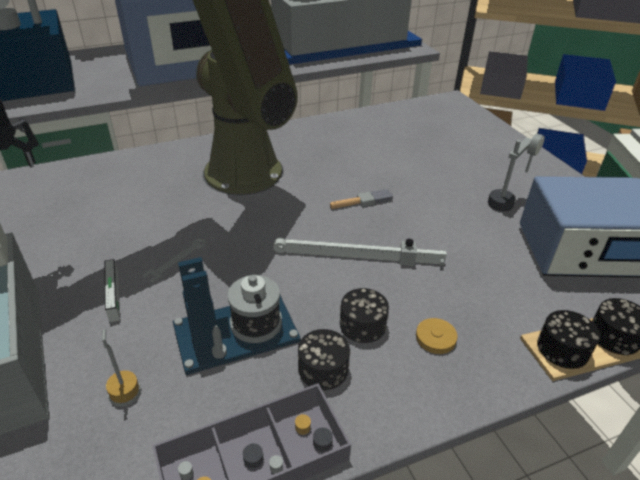

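The top view shows the lever with its eye at (321,290), poise at (217,234) and end at (194,221). The clevis is at about (417,203), and the cell at (370,205). The stand's x therefore points to image left, about world +y. I'll measure these from the depth.

```bash
python3 - <<'E'
from h import *
from scipy.spatial import cKDTree
for tag in('top0','scene0'):
    d=load(tag);P=pts(d).reshape(-1,3);C=d['img'].reshape(-1,3).astype(int)
    T=pts(load('top0'))
    e=T[290,321];q=T[221,194]
    print(tag,'approx eye/end',e,q)
    a=(q-e)[:2];L=np.hypot(*a);a/=L;n=np.array([-a[1],a[0]])
    r=P[:,:2]-e[:2];s=r@a;t=r@n
    m=(abs(t)<.04)&(s>-.03)&(s<.44)&(P[:,2]>.028)&(P[:,2]<.039)
    bar=m&(s>.03)&(s<.24)
    c=P[bar]; c0=np.median(c,0)
    k=np.polyfit(s[bar],t[bar],1); a2=a+k[0]*n;a2/=np.hypot(*a2);n2=np.array([-a2[1],a2[0]])
    o=e[:2]+k[1]*n; r=P[:,:2]-o;s=r@a2;t=r@n2
    m=(abs(t)<.03)&(s>-.04)&(s<.46)&(P[:,2]>.012)
    print('bar z',np.percentile(P[bar][:,2],[5,50,95]),'ang',np.arctan2(a2[1],a2[0]),'s ext',np.percentile(s[m],[0,.5,99.5,100]),'t',np.percentile(t[bar],[2,50,98]))
    p=m&(P[:,2]>.040)&(P[:,2]<.049); kn=m&(P[:,2]>.054)&(P[:,2]<.07)
    for w in(p,kn): print(w.sum(), 's',np.percentile(s[w],[2,50,98]),'t',np.percentile(t[w],[2,50,98]),'z',np.median(P[w][:,2]))
    print('origin line',o)
    # stand
    S=T[205,417];print('clevis px',S)
    near=(np.hypot(*(P[:,:2]-S[:2]).T)<.09)&(P[:,2]>.196)&(P[:,2]<.215)
    R=cv2.minAreaRect(P[near][:,:2].astype(np.float32)*1000);print('cheek top',near.sum(),np.median(P[near][:,2]),R)
    b=(np.hypot(*(P[:,:2]-S[:2]).T)<.28)&(P[:,2]>.009)&(P[:,2]<.022)&(C[:,2]>C[:,0]+20)
    R=cv2.minAreaRect(P[b][:,:2].astype(np.float32)*1000);print('base',b.sum(),R)
    bu=(np.hypot(*(P[:,:2]-T[205,370][:2]).T)<.09)&(P[:,2]>.142)&(P[:,2]<.155);print('button',bu.sum(),P[bu].mean(0))
E
```

```text
top0 approx eye/end [ 0.38730119 -0.01858699  0.03579654] [0.56834004 0.32456222 0.03571317]
bar z [0.0302304  0.03436317 0.0379179 ] ang 1.0853873275730253 s ext [-0.01213509 -0.00979579  0.40284682  0.40757967] t [-6.07767794e-03  2.42099043e-05  5.86091033e-03]
152 s [0.11053058 0.3116846  0.38243268] t [-0.01906336  0.00100807  0.0194715 ] z 0.044241035593606814
48 s [0.30609602 0.31471318 0.32265064] t [-8.96853423e-03  2.67234830e-05  8.64656768e-03] z 0.06316301580372297
origin line [ 0.38467749 -0.01720278]
clevis px [ 0.5858985  -0.24364079  0.20361379]
cheek top 224 0.2067496445092527 ((604.70947265625, -254.3609161376953), (44.39397430419922, 53.09611892700195), 89.6629638671875)
base 1597 ((603.9711303710938, -190.5889892578125), (239.32000732421875, 138.02037048339844), 89.4775161743164)
button 40 [ 0.60541875 -0.14418806  0.14813459]
scene0 approx eye/end [ 0.38730119 -0.01858699  0.03579654] [0.56834004 0.32456222 0.03571317]
bar z [0.02871582 0.03269438 0.03595698] ang 1.0868303364558198 s ext [-0.0111776  -0.00864072  0.40194956  0.40455679] t [-0.00736303 -0.00069782  0.00923088]
141 s [0.29630021 0.31225058 0.33116902] t [-0.01999333 -0.00451196  0.02138571] z 0.04320259185440389
52 s [0.30433252 0.31380899 0.32229166] t [-0.01077067 -0.00251211  0.00898599] z 0.06085986406728755
origin line [ 0.38739016 -0.01863393]
clevis px [ 0.5858985  -0.24364079  0.20361379]
cheek top 435 0.20538007530563296 ((604.3905639648438, -256.26214599609375), (43.747276306152344, 57.4864387512207), 89.20093536376953)
base 1587 ((606.5075073242188, -191.468505859375), (237.66163635253906, 141.30213928222656), 89.1263198852539)
button 54 [ 0.60814399 -0.14695531  0.14686644]
```

```bash
python3 - <<'E'
from h import *
a=cv2.resize(load('top0')['img'][170:310,170:330],None,fx=5,fy=4.2)[:,:,::-1]
b=cv2.resize(load('top0')['img'][170:250,330:440],None,fx=7,fy=7,interpolation=cv2.INTER_CUBIC)[:,:,::-1]
cv2.imwrite('pics/b.png',b)
E
cat >> h.py <<'E'
from scipy.spatial.transform import Rotation as Rn
def tool():
    o=arm.get_obs();q=o['tool_rot'];R=Rn.from_quat(np.r_[q[1:],q[0]]).as_matrix();return o,R
E
python3 - <<'E'
from h import *
o,R=tool();print(R.round(3)); z=R[:,2];h=np.arctan2(z[1],z[0])
for t in(1.0861+np.pi/2,1.0861-np.pi/2):
    d=(t-h+np.pi)%(2*np.pi)-np.pi; print('turn',d,d/np.radians(8))
E
```

```text
[[-0.     0.941  0.337]
 [ 0.001  0.337 -0.941]
 [-1.     0.    -0.002]]
turn -2.3992928461936636 -17.183669237853486
turn 0.7422998073961291 5.316330762146511
```

View pics/b.png

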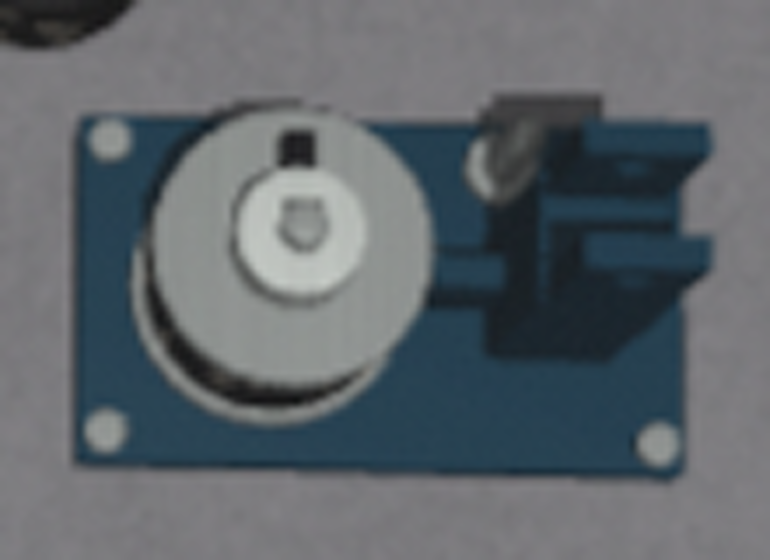

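The crop shows both cheeks with the pin standing beside the post on the +x world side. First move: over the bench at height.

Call:
jog_arm(
  commands=[
    [-1,[0.04,0.03,0.03],[0,0,0]],
    [-1,[0.09,0.06,0.05],[0,0,0]],
    [-1,[0.13,0.1,0.06],[0,0,0]],
    [-1,[0.17,0.14,0.07],[0,0,0]],
    [-1,[0.21,0.18,0.07],[0,0,0]],
    [-1,[0.25,0.22,0.07],[0,0,0]],
    [-1,[0.26,0.27,0.07],[0,0,0]],
    [-1,[0.26,0.32,0.07],[0,0,0]],
  ],
)

```text
t: 1.1
ee_pos: [0.4628, -0.243, 0.3255]
tool_rot: [0.578, 0.407, 0.579, -0.407]
ft_force: [0.3, 0.3, 0.6]
width: 0.085
```

```bash
python3 -c "
from h import *
print(tool()[0]['joints'].round(3))"
```

```text
[-0.484  0.149 -0.1    1.323  0.     2.313]
```

Call:
jog_arm(
  commands=[
    [-1,[0.01,0.03,0],[0,0,-1.1]],
    [-1,[0.02,0.06,0],[0,0,-2.2]],
    [-1,[0.03,0.09,0],[0,0,-3.3]],
    [-1,[0.03,0.12,0],[0,0,-4.4]],
    [-1,[0.03,0.15,0],[0,0,-5.5]],
    [-1,[0.04,0.18,0],[0,0,-6.6]],
    [-1,[0.04,0.21,0],[0,0,-7.7]],
    [-1,[0.04,0.24,0],[0,0,-8.6]],
  ],
)

```text
t: 2.1
ee_pos: [0.4128, -0.204, 0.3257]
tool_rot: [0.317, 0.654, 0.373, -0.576]
ft_force: [-0.4, -0.1, -0.2]
width: 0.0854
```

Call:
jog_arm(
  commands=[
    [-1,[0,0.03,-0.01],[0,0,-1.1]],
    [-1,[0,0.06,-0.03],[0,0,-2.2]],
    [-1,[0,0.09,-0.05],[0,0,-3.3]],
    [-1,[0,0.12,-0.07],[0,0,-4.4]],
    [-1,[0,0.15,-0.09],[0,0,-5.5]],
    [-1,[0,0.18,-0.11],[0,0,-6.6]],
    [-1,[0,0.211,-0.12],[0,0,-7.7]],
    [-1,[0,0.211,-0.12],[0,0,-8.58]],
  ],
)

```text
t: 3.1
ee_pos: [0.1342, -0.1783, 0.2362]
tool_rot: [0.043, 0.804, 0.096, -0.585]
ft_force: [-1.7, 0.1, 0.3]
width: 0.0854
```

Call:
jog_arm(
  commands=[
    [-1,[0,0,0],[0,0,0]],
    [-1,[0,0,0],[0,0,0]],
  ],
)

```text
t: 3.35
ee_pos: [0.1355, -0.1798, 0.2372]
tool_rot: [0.045, 0.804, 0.096, -0.585]
ft_force: [0.3, -0.8, 0.3]
width: 0.0857
```

```bash
python3 - <<'E'
from h import *
o,R=tool();print(o['joints'].round(3),o['ee_pos'].round(4),R.round(3).tolist())
d=grab('wrist','w1');print(d['extrinsics'],d['fov_y'],d['cx'],d['cy']);P=pts(d,True)
g=o['ee_pos']+.006*R[:,0]
# lever axis in world around prior
a=np.array([np.cos(1.0861),np.sin(1.0861)]);n=np.array([-a[1],a[0]])
Q=P.reshape(-1,3);v=(d['depth'].ravel()>0);r=Q[:,:2]-[.386,-.018];s=r@a;t=r@n
m=v&(abs(t)<.03)&(s>.1)&(s<.27)&(Q[:,2]>.027)&(Q[:,2]<.042)
print(m.sum());k=np.polyfit(s[m],t[m],1);print('k',k,np.percentile(t[m]-np.polyval(k,s[m]),[2,50,98]),np.median(Q[m][:,2]))
m=v&(abs(t)<.03)&(s>.27)&(s<.35)&(Q[:,2]>.039)&(Q[:,2]<.05);print('poise',m.sum(),np.percentile(s[m],[1,50,99]))
m=v&(abs(t)<.03)&(s>.27)&(s<.35)&(Q[:,2]>.055)&(Q[:,2]<.07);print('knob',m.sum(),np.percentile(s[m],[1,50,99]),np.median(t[m]))
m=v&(abs(t)<.03)&(s>-.05)&(s<.46)&(Q[:,2]>.015);print('ext',np.percentile(s[m],[0,.5,99.5,100]))
print('grasp s,t',(g[:2]-[.386,-.018])@a,(g[:2]-[.386,-.018])@n)
E
```

```text
[-1.363 -0.425 -0.817  1.22   0.317  3.141] [ 0.1355 -0.1798  0.2372] [[0.297, 0.207, -0.932], [0.103, -0.977, -0.184], [-0.949, -0.041, -0.312]]
[[-0.93240741  0.28806717 -0.21825151  0.11596098]
 [-0.18495334 -0.89915391 -0.39662892 -0.26865187]
 [-0.31049747 -0.3294534   0.89165676  0.34529884]
 [ 0.          0.          0.          1.        ]] 65.70646984690485 319.8912149743491 235.1969551697722
436
k [0.00031098 0.00386587] [-0.00674688  0.00019435  0.00555539] 0.032891230045229786Traceback (most recent call last):
  File "<stdin>", line 10, in <module>
    return _quantile_unchecked(
        a, q, axis, out, overwrite_input, method, keepdims, weights)
    return _ureduce(a,
                    func=_quantile_ureduce_func,
    ...<5 lines>...
                    overwrite_input=overwrite_input,
                    method=method)
    r = func(a, **kwargs)
    result = _quantile(arr,
                       quantiles=q,
    ...<2 lines>...
                       out=out,
                       weights=wgt)
    slices_having_nans = np.isnan(arr[-1, ...])
                                  ~~~^^^^^^^^^
IndexError: index -1 is out of bounds for axis 0 with size 0
```

View pics/w1.png

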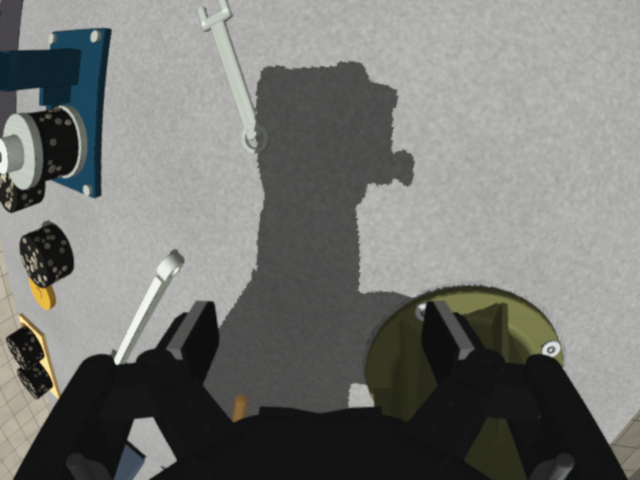

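The turn ran the wrong way, so joint 6 is now at its limit and the arm folded in. Small test move to see which pose the commands start from.

Call:
jog_arm(
  commands=[
    [-1,[0,0,0.03],[0,0,0]],
    [-1,[0,0,0.03],[0,0,0]],
  ],
)

```text
t: 3.65
ee_pos: [0.1363, -0.1808, 0.2685]
tool_rot: [0.046, 0.804, 0.097, -0.585]
ft_force: [0.1, 0.3, -0.5]
width: 0.0848
```

```bash
python3 - <<'E'
from h import *
o,R=tool();print(o['joints'].round(3),o['ee_pos'].round(4),R.round(3).tolist())
# desired upright heading nearest
print((Rn.from_matrix(np.array([[0,.941,.337],[0,.337,-.941],[-1,0,0]])@np.linalg.inv(R)).as_rotvec()/np.radians(8)).round(2))
z=R[:,2];h=np.arctan2(z[1],z[0])
U=np.array([[0,-np.sin(h),np.cos(h)],[0,np.cos(h),np.sin(h)],[-1,0,0]])
U[:,1]=np.cross(U[:,2],U[:,0])
print(U.round(3).tolist(),(Rn.from_matrix(U@R.T).as_rotvec()/np.radians(8)).round(2))
E
```

```text
[-1.36  -0.436 -0.751  1.296  0.317  3.141] [ 0.1363 -0.1808  0.2685] [[0.297, 0.21, -0.931], [0.103, -0.977, -0.188], [-0.949, -0.04, -0.312]]
[-2.4   0.97 12.13]
[[0.0, 0.197, -0.98], [0.0, -0.98, -0.197], [-1.0, 0.0, 0.0]] [-0.74  2.17 -0.05]
```

Commands start from the pose actually reached, so I'll untwist and move out.

Call:
jog_arm(
  commands=[
    [-1,[0.03,-0.02,0.02],[-0.24,0.1,1.21]],
    [-1,[0.06,-0.04,0.04],[-0.48,0.19,2.43]],
    [-1,[0.09,-0.06,0.05],[-0.72,0.29,3.64]],
    [-1,[0.12,-0.08,0.05],[-0.96,0.39,4.85]],
    [-1,[0.15,-0.1,0.05],[-1.2,0.49,6.07]],
    [-1,[0.18,-0.12,0.05],[-1.44,0.58,7.28]],
    [-1,[0.21,-0.13,0.05],[-1.68,0.68,8.49]],
    [-1,[0.24,-0.13,0.05],[-1.92,0.78,9.7]],
  ],
)

```text
t: 4.65
ee_pos: [0.3777, -0.3093, 0.3153]
tool_rot: [0.495, 0.521, 0.509, -0.474]
ft_force: [0.2, -0.3, 0.1]
width: 0.0855
```

```bash
python3 - <<'E'
from h import *
o,R=tool();print(o['joints'].round(3),o['ee_pos'].round(4),R.round(3).tolist())
print((Rn.from_matrix(np.array([[0,.941,.337],[0,.337,-.941],[-1,0,0]])@np.linalg.inv(R)).as_rotvec()/np.radians(8)).round(2))
E
```

```text
[-0.729  0.096 -0.184  1.306  0.068  2.404] [ 0.3777 -0.3093  0.3153] [[0.033, 0.999, 0.01], [0.061, 0.008, -0.998], [-0.998, 0.034, -0.061]]
[-0.47  0.16  2.4 ]
```

Call:
jog_arm(
  commands=[
    [-1,[0.02,0.02,0],[-0.24,0.08,1.2]],
    [-1,[0.04,0.04,0],[-0.47,0.16,2.4]],
    [-1,[0.06,0.06,0],[-0.47,0.16,2.4]],
  ],
)

```text
t: 5.03
ee_pos: [0.4373, -0.2473, 0.3156]
tool_rot: [0.578, 0.409, 0.578, -0.407]
ft_force: [-0.2, -0.4, -0.2]
width: 0.0854
```

Call:
jog_arm(
  commands=[
    [-1,[0.01,0.03,0],[0,0,1.2]],
    [-1,[0.02,0.06,0],[0,0,2.4]],
    [-1,[0.03,0.09,0],[0,0,3.6]],
    [-1,[0.04,0.12,0],[0,0,4.8]],
    [-1,[0.05,0.15,0],[0,0,6.0]],
    [-1,[0.06,0.18,0],[0,0,7.2]],
    [-1,[0.06,0.2,0],[0,0,8.4]],
    [-1,[0.06,0.22,0],[0,0,9.3]],
  ],
)

```text
t: 6.02
ee_pos: [0.496, -0.0271, 0.3155]
tool_rot: [0.706, -0.024, 0.707, 0.026]
ft_force: [-0.6, -0.7, 0.1]
width: 0.0854
```

Call:
jog_arm(
  commands=[
    [-1,[0,0.03,0],[0,0,1.2]],
    [-1,[0,0.06,0],[0,0,2.4]],
    [-1,[0,0.09,0],[0,0,3.6]],
    [-1,[0,0.12,0],[0,0,4.8]],
    [-1,[0,0.15,0],[0,0,6.0]],
    [-1,[0,0.18,0],[0,0,7.2]],
    [-1,[0,0.2,0],[0,0,8.4]],
    [-1,[0,0.22,0],[0,0,9.3]],
  ],
)

```text
t: 7.02
ee_pos: [0.4954, 0.1932, 0.3155]
tool_rot: [0.546, -0.447, 0.549, 0.448]
ft_force: [0.6, 0.1, -0.3]
width: 0.0855
```

Call:
jog_arm(
  commands=[
    [-1,[0,0,-0.02],[0,0,1.2]],
    [-1,[0,0,-0.04],[0,0,2.4]],
    [-1,[0,0,-0.06],[0,0,3.6]],
    [-1,[0,0,-0.08],[0,0,4.8]],
    [-1,[0,0,-0.1],[0,0,6.0]],
    [-1,[0,0,-0.1],[0,0,7.2]],
    [-1,[0,0,-0.1],[0,0,8.4]],
    [-1,[0,0,-0.1],[0,0,9.2]],
  ],
)

```text
t: 8.02
ee_pos: [0.4952, 0.1922, 0.2154]
tool_rot: [0.169, -0.686, 0.172, 0.687]
ft_force: [0.4, 1.0, 0.7]
width: 0.0858
```

```bash
cat > look.py <<'E'
from h import *
import sys
o,R=tool();print(o['joints'].round(3),o['ee_pos'].round(4),R.round(3).tolist())
h=1.0861+np.pi/2;U=np.array([[0,0,np.cos(h)],[0,0,np.sin(h)],[-1,0,0]]);U[:,1]=np.cross(U[:,2],U[:,0])
print('turn needed',(Rn.from_matrix(U@R.T).as_rotvec()/np.radians(8)).round(2))
d=grab('wrist',sys.argv[1]);P=pts(d,True)
g=o['ee_pos']+.006*R[:,0]
a=np.array([np.cos(1.0861),np.sin(1.0861)]);n=np.array([-a[1],a[0]])
Q=P.reshape(-1,3);v=(d['depth'].ravel()>0);r=Q[:,:2]-[.386,-.018];s=r@a;t=r@n
print('grasp s,t',(g[:2]-[.386,-.018])@a,(g[:2]-[.386,-.018])@n,g)
def pr(l,m,x): print(l,m.sum(),np.percentile(x[m],[0,1,50,99,100]).round(4) if m.any() else '')
m=v&(abs(t)<.03)&(s>.1)&(s<.27)&(Q[:,2]>.027)&(Q[:,2]<.042)
if m.any(): k=np.polyfit(s[m],t[m],1);print('k',k,'t at .2555',np.polyval(k,.2555),np.median(Q[m][:,2]))
b=v&(abs(t)<.03)&(s>.27)&(s<.35)
pr('poise',b&(Q[:,2]>.040)&(Q[:,2]<.05),s);pr('knob',b&(Q[:,2]>.055)&(Q[:,2]<.07),s)
pr('ext',v&(abs(t)<.03)&(s>-.05)&(s<.46)&(Q[:,2]>.015),s)
E
python3 look.py w2
```

```text
[ 0.371  0.208 -0.28   1.086 -0.002 -0.712] [0.4952 0.1922 0.2154] [[-0.002, -0.468, -0.884], [-0.003, -0.884, 0.468], [-1.0, 0.004, 0.001]]
turn needed [ 0.02 -0.02  0.02]
grasp s,t 0.23682651867975543 0.0013566626973538095 [0.49514648 0.19218013 0.20941776]
k [0.00200389 0.00229266] t at .2555 0.0028046519046862287 0.03364220716488581
poise 1252 [0.2931 0.2933 0.3048 0.329  0.3298]
knob 428 [0.301  0.3021 0.3099 0.3203 0.3208]
ext 26745 [0.0564 0.0728 0.2241 0.3902 0.4026]
```

View pics/w2.png

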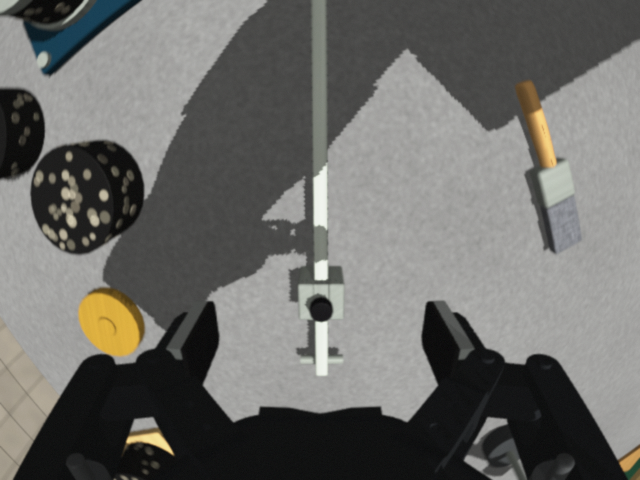

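The wrist view shows the bar centred between the open jaws, with the poise at (321,300) and the hanger pin at (321,358). The poise joint comes to about 0.007–0.009, so the balance point is 0.0595 m before the poise middle. Next I descend and grip.

Call:
jog_arm(
  commands=[
    [-1,[0.006,0.014,-0.03],[0,0,0]],
    [-1,[0.006,0.014,-0.07],[0,0,0]],
    [-1,[0.006,0.014,-0.11],[0,0,0]],
    [-1,[0.006,0.014,-0.145],[0,0,0]],
    [-1,[0.006,0.014,-0.17],[0,0,0]],
    [-1,[0.006,0.014,-0.182],[0,0,0]],
    [-1,[0.006,0.014,-0.182],[0,0,0]],
    [-1,[0.006,0.014,-0.182],[0,0,0]],
  ],
)

```text
t: 9.07
ee_pos: [0.5021, 0.2054, 0.0357]
tool_rot: [-0.172, 0.686, -0.174, -0.685]
ft_force: [-0.6, -0.0, -0.4]
width: 0.0856
```

Call:
jog_arm(
  commands=[
    [0.3,[0,0,0],[0,0,0]],
    [0.6,[0,0,0],[0,0,0]],
    [1,[0,0,0],[0,0,0]],
    [1,[0,0,0],[0,0,0]],
    [1,[0,0,0],[0,0,0]],
    [1,[0,0,0],[0,0,0]],
    [1,[0,0,0],[0,0,0]],
    [1,[0,0,0],[0,0,0]],
  ],
)

```text
t: 10.07
ee_pos: [0.5016, 0.2048, 0.0352]
tool_rot: [-0.172, 0.686, -0.174, -0.685]
ft_force: [0.1, -1.1, 5.1]
width: 0.0109
```

```bash
python3 look.py w3
```

```text
[ 0.389  0.398 -0.479  0.695 -0.002 -0.688] [0.5016 0.2048 0.0352] [[-0.0, -0.474, -0.88], [-0.003, -0.88, 0.474], [-1.0, 0.002, -0.001]]
turn needed [ 0.02 -0.    0.07]
grasp s,t 0.2509898079216249 0.0015450629085358837 [0.50157902 0.20479983 0.02921375]
k [-0.00472954  0.00348514] t at .2555 0.0022767421938511764 0.03366360611016743
poise 0 
knob 0 
ext 45068 [0.131  0.1362 0.2342 0.2866 0.2959]
```

Call:
jog_arm(
  commands=[
    [1,[0,0,0.005],[0,0,0]],
    [1,[0,0,0.012],[0,0,0]],
    [1,[0,0,0.025],[0,0,0]],
    [1,[0,0,0.04],[0,0,0]],
    [1,[0,0,0.06],[0,0,0]],
    [1,[0,0,0.08],[0,0,0]],
    [1,[0,0,0.1],[0,0,0]],
    [1,[0,0,0.1],[0,0,0]],
  ],
)

```text
t: 11.12
ee_pos: [0.5029, 0.2055, 0.1373]
tool_rot: [-0.173, 0.687, -0.173, -0.684]
ft_force: [0.2, -0.1, -8.0]
width: 0.011
```

```bash
cat > lev.py <<'E'
from h import *
import sys
# measure held lever from top & scene: axis tilt, and eye location vs grasp
def lever(name,tag):
    o,R=tool();d=grab(name,tag);Q=pts(d).reshape(-1,3);v=d['depth'].ravel()>0
    g=o['ee_pos']+.006*R[:,0];a=-R[:,1]*1.;a[2]=0;a/=np.linalg.norm(a)
    if a[1]<0:a=-a
    n=np.array([-a[1],a[0],0]);r=Q-g;s=r@a;t=r@n
    for lo,hi in((-.235,-.14),(-.14,-.06)):
        m=v&(abs(t)<.012)&(s>lo)&(s<hi)&(abs(r[:,2])<.03); 
        hi2=np.percentile(Q[m][:,2],60) if m.any() else 0
        print(name,lo,m.sum(),'s',s[m].mean().round(4),'t',t[m].mean().round(4),'z',np.median(Q[m][:,2]).round(4))
    m=v&(abs(t)<.02)&(s>-.32)&(s<-.06)&(abs(r[:,2])<.04)
    mm=m&(s<-.06)
    k=np.polyfit(s[mm],Q[mm][:,2],1);kt=np.polyfit(s[mm],t[mm],1)
    print('slope z',k[0].round(4),'slope t',kt[0].round(4),'s min',np.percentile(s[mm],[0,.3,1]).round(4))
    return o,R,g,a
if __name__=='__main__':
    for c in('top','scene'): o,R,g,a=lever(c,c+sys.argv[1])
    print(g,np.arctan2(a[1],a[0]),o['ft_force'],o['moment'],o['width'],o['joints'].round(3))
E
python3 lev.py 4
```

```text
top -0.235 211 s -0.1885 t -0.0002 z 0.1359
top -0.14 172 s -0.1 t 0.0 z 0.1363
slope z 0.0198 slope t 0.0034 s min [-0.2634 -0.2629 -0.262 ]
scene -0.235 564 s -0.1872 t -0.0058 z 0.1219
scene -0.14 493 s -0.1003 t -0.0055 z 0.122
slope z 0.0021 slope t 0.0022 s min [-0.2642 -0.2623 -0.2597]
[0.5020558  0.20515723 0.12998668] 1.0767192630562472 [-0.09956245 -0.62554721 -8.36448473] [-0.05123481  0.06113715  0.04508271] 0.010582940425702764 [ 0.389  0.285 -0.372  0.913 -0.002 -0.688]
```

Lifted and level: about 8 N of load, eye-edge slope near zero. Eye centre is about 0.248 m behind the grasp point, and the bar centre 11–12 mm below it. Raise, then swing over above the clevis.

Call:
jog_arm(
  commands=[
    [1,[0,0,0.015],[0,0,0]],
    [1,[0,0,0.04],[0,0,0]],
    [1,[0.005,-0.01,0.065],[0,0,0.1]],
    [1,[0.015,-0.025,0.09],[0,0,0.3]],
    [1,[0.025,-0.045,0.115],[0,0,0.65]],
    [1,[0.038,-0.07,0.135],[0,0,1.05]],
    [1,[0.052,-0.095,0.14],[0,0,1.5]],
    [1,[0.065,-0.12,0.14],[0,0,1.95]],
  ],
)

```text
t: 12.22
ee_pos: [0.5668, 0.084, 0.2758]
tool_rot: [-0.077, 0.703, -0.078, -0.703]
ft_force: [0.2, 0.4, -8.0]
width: 0.0106
```

Call:
jog_arm(
  commands=[
    [1,[0.012,-0.022,0],[0,0,0.4]],
    [1,[0.022,-0.044,0],[0,0,0.8]],
    [1,[0.03,-0.062,0],[0,0,1.12]],
    [1,[0.035,-0.075,0],[0,0,1.35]],
    [1,[0.039,-0.085,0],[0,0,1.46]],
    [1,[0.04,-0.092,0],[0,0,1.49]],
    [1,[0.04,-0.093,0],[0,0,1.49]],
    [1,[0.04,-0.093,0],[0,0,1.49]],
  ],
)

```text
t: 13.22
ee_pos: [0.6061, -0.0079, 0.2749]
tool_rot: [-0.004, 0.707, -0.006, -0.707]
ft_force: [-0.1, 0.3, -8.9]
width: 0.0107
```

```bash
python3 lev.py 5; python3 - <<'E'
from h import *
a=load('top5')['img'][150:270,260:460];b=load('scene5')['img'][190:400,130:410]
a=cv2.resize(a,(760,456),interpolation=cv2.INTER_CUBIC);cv2.imwrite('pics/c5.png',a[:,:,::-1])
cv2.imwrite('pics/d5.png',cv2.resize(b,(760,570),interpolation=cv2.INTER_CUBIC)[:,:,::-1])
E
```

```text
top -0.235 339 s -0.1878 t 0.0004 z 0.2727
top -0.14 178 s -0.1153 t 0.0002 z 0.273
slope z 0.0118 slope t -0.0006 s min [-0.2619 -0.2604 -0.26  ]
scene -0.235 972 s -0.1882 t -0.006 z 0.2618
scene -0.14 758 s -0.1004 t -0.0058 z 0.2616
slope z -0.0001 slope t 0.0022 s min [-0.2653 -0.2641 -0.2623]
[ 0.60611582 -0.00774273  0.26892152] 1.5573537459508682 [-0.50435898 -0.27323706 -7.4521249 ] [-0.00472202  0.02035521  0.00444744] 0.010707362433632952 [-0.012  0.319  0.003  1.254 -0.002 -1.569]
```

View pics/c5.png

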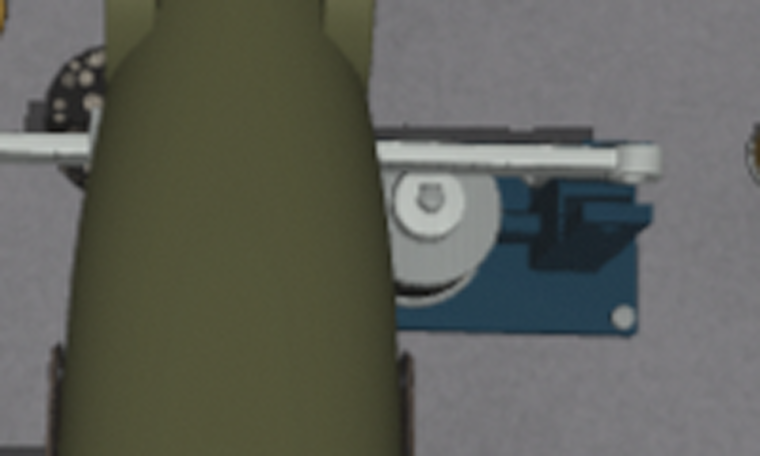

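View pics/d5.png

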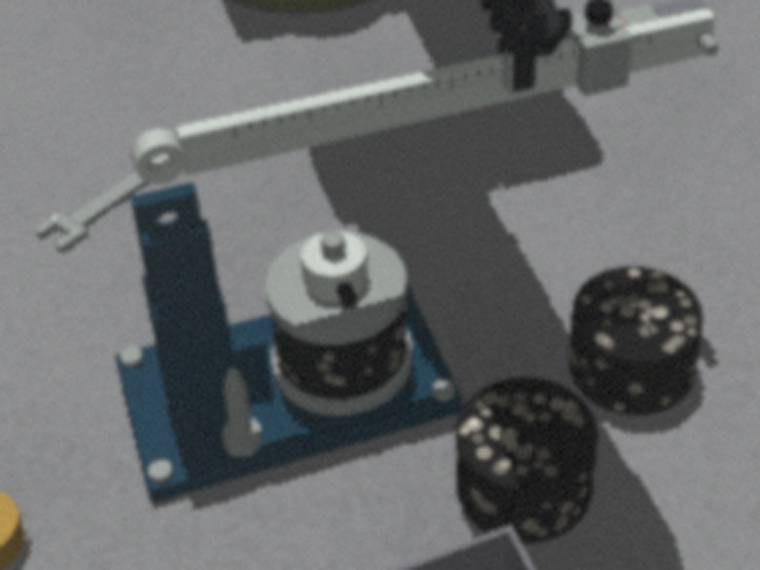

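The lever is over the clevis: eye at (640,160) in the top crop, and (158,157) in the scene crop. It is level, with no slip. One sideways check of eye against cheeks, in each camera's own coordinates.

```bash
python3 - <<'E'
from h import *
for c in('top','scene'):
    Q=pts(load(c+'5')).reshape(-1,3);Q0=pts(load(c+'0')).reshape(-1,3)
    b=(abs(Q[:,0]-.605)<.04)&(Q[:,1]>-.30)&(Q[:,1]<-.05)&(Q[:,2]>.23)&(Q[:,2]<.29)
    for nm,m in(('bar',b&(Q[:,1]>-.22)),('eye',b&(Q[:,1]<-.24))):
        zt=np.percentile(Q[m][:,2],98);f=m&(Q[:,2]>zt-.006)
        print(c,nm,m.sum(),'ztop',zt.round(4),'x all',np.percentile(Q[m][:,0],[1,99]).round(4),'x topface',np.percentile(Q[f][:,0],[2,50,98]).round(4),'y',np.percentile(Q[m][:,1],[.3,50]).round(4))
    m=(abs(Q0[:,0]-.605)<.045)&(abs(Q0[:,1]+.255)<.04)&(Q0[:,2]>.2)&(Q0[:,2]<.212)
    print(c,'cheeks x',np.percentile(Q0[m][:,0],[1,99]).round(4),'y',np.percentile(Q0[m][:,1],[.5,99.5]).round(4),'z',np.median(Q0[m][:,2]).round(4))
E
```

```text
top bar 432 ztop 0.2785 x all [0.5986 0.6121] x topface [0.5992 0.6054 0.6114] y [-0.2191 -0.1577]
top eye 125 ztop 0.2767 x all [0.5953 0.6131] x topface [0.5955 0.6047 0.6119] y [-0.2695 -0.254 ]
top cheeks x [0.5784 0.6302] y [-0.2764 -0.2323] z 0.207
scene bar 1658 ztop 0.2747 x all [0.6006 0.6146] x topface [0.5999 0.6088 0.614 ] y [-0.2196 -0.1383]
scene eye 337 ztop 0.274 x all [0.596  0.6155] x topface [0.5966 0.6078 0.6154] y [-0.273  -0.2563]
scene cheeks x [0.577  0.6323] y [-0.2782 -0.2345] z 0.2059
```

Eye and cheeks agree in x to 1 mm, and in y to about 1 mm. Lower by 71 mm.

Call:
jog_arm(
  commands=[
    [1,[0,-0.0005,-0.006],[0,0,0]],
    [1,[0,-0.0005,-0.016],[0,0,0]],
    [1,[0,-0.0005,-0.026],[0,0,0]],
    [1,[0,-0.0005,-0.036],[0,0,0]],
    [1,[0,-0.0005,-0.044],[0,0,0]],
    [1,[0,-0.0005,-0.05],[0,0,0]],
    [1,[0,-0.0005,-0.05],[0,0,0]],
  ],
)

```text
t: 14.2
ee_pos: [0.606, -0.0087, 0.2243]
tool_rot: [0.004, -0.707, 0.006, 0.707]
ft_force: [-0.6, -0.2, -8.1]
width: 0.0112
```

Call:
jog_arm(
  commands=[
    [1,[0,0,-0.004],[0,0,0]],
    [1,[0,0,-0.009],[0,0,0]],
    [1,[0,0,-0.014],[0,0,0]],
    [1,[0,0,-0.018],[0,0,0]],
    [1,[0,0,-0.021],[0,0,0]],
    [1,[0,0,-0.021],[0,0,0]],
    [1,[0,0,-0.021],[0,0,0]],
  ],
)

```text
t: 15.08
ee_pos: [0.6064, -0.0086, 0.204]
tool_rot: [-0.004, 0.707, -0.006, -0.707]
ft_force: [-0.5, 0.1, -8.4]
width: 0.0109
```

```bash
python3 lev.py 6; python3 - <<'E'
from h import *
for c in('top','scene'):
    Q=pts(load(c+'6')).reshape(-1,3)
    b=(abs(Q[:,0]-.605)<.012)&(Q[:,1]>-.225)&(Q[:,1]<-.05)&(Q[:,2]>.17)&(Q[:,2]<.22)
    print(c,'bar x',np.percentile(Q[b][:,0],[1,99]),'z',np.percentile(Q[b][:,2],[50,90,98]))
    m=(abs(Q[:,0]-.605)<.0115)&(abs(Q[:,1]+.255)<.04)&(Q[:,2]>.19)&(Q[:,2]<.215);print('gap pts y',np.percentile(Q[m][:,1],[1,99]),'z',np.percentile(Q[m][:,2],[50,95]))
a=load('top6')['img'][170:240,370:450];b=load('scene6')['img'][230:310,150:260]
a=cv2.resize(a,(640,560),interpolation=cv2.INTER_CUBIC);b=cv2.resize(b,(770,560),interpolation=cv2.INTER_CUBIC)
cv2.imwrite('pics/e6.png',cv2.resize(np.hstack([a,b]),(798,317),interpolation=cv2.INTER_AREA)[:,:,::-1])
E
```

```text
top -0.235 293 s -0.1874 t 0.0002 z 0.2018
top -0.14 159 s -0.1156 t 0.0003 z 0.2021
slope z -0.0078 slope t 0.0134 s min [-0.2683 -0.2672 -0.2656]
scene -0.235 799 s -0.1844 t -0.0058 z 0.1925
scene -0.14 681 s -0.1003 t -0.0058 z 0.1915
slope z -0.0435 slope t -0.0463 s min [-0.2695 -0.2694 -0.2685]
[ 0.60644582 -0.00868122  0.19809648] 1.5570238816738622 [-0.10266598 -0.32015473 -7.54130407] [-0.00631686 -0.00568861 -0.06336398] 0.010839857934306524 [-0.013  0.349 -0.118  1.103 -0.003 -1.57 ]
top bar x [0.59921597 0.61183922] z [0.20211305 0.20624625 0.20849306]
gap pts y [-0.27044736 -0.21506703] z [0.20136129 0.20641273]
scene bar x [0.60039648 0.61492104] z [0.19175823 0.20301617 0.20420444]
gap pts y [-0.27157167 -0.21576861] z [0.20138191 0.20406569]
```

View pics/e6.png

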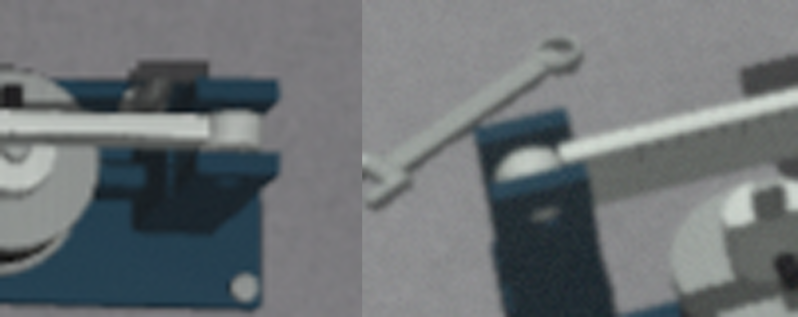

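The eye sits in the gap with a visible clearance on both sides. Bar top is at 0.202 m (target 0.202), and the only load is the lever's weight. Handing in.

```bash
python3 -c "
from h import *
print(arm.finish_job(), arm.get_obs()['ft_force'])"
```

```text
the job is handed in; nothing more can be done
the job is handed in; nothing more can be done
```

I gripped the lever about 4 mm from its balance point and carried it level to the tester. I handed the job in at about 15 s, with its eye held between the clevis cheeks.

**Grasp:** I put the sliding weight at about 7–9 mm on its scale, so the balance point is at x ≈ 252 mm. The grip was at x ≈ 248 mm.

**Last checks before handing in:**

| Check | Measured | Target |
|---|---|---|
| Eye centre to clevis centre, x and y | within about 1 mm in both cameras | within 6 mm |
| Top of bar, top camera | 0.202 m | 0.202 m |
| Heading against the stand | within about 0.005 rad | within 0.08 rad |
| Wrist load | about 8 N, the lever's own weight | no added push from the tester |

- **Level:** the bar was level within about 0.01 rad by the top-camera heights.
- **Scene camera:** its final slope fit (−0.04) disagreed, but it mixed in points from the cheek and the bar's side face. I went by the top-camera heights instead. The same fit above the clevis, where nothing interfered, read level.
- **Clearance:** the last picture showed a gap on both sides of the eye.

**One mistake:** on the approach, before gripping, I turned the wrist the wrong way. Joint 6 ran to its limit and the arm folded in close to its base. I turned it back and carried on. The wrist force stayed under 2 N throughout, so nothing appears to have been touched. I did not re-measure the loose items afterwards.

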